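Square a dial blank to the alignment bar

ROBOT

A 6-joint arm with a two-finger parallel gripper is mounted at the origin on a cart in front of the work surface, level with it; the furniture and walls round the work are solid. World frame = base frame: x ahead of the robot, y to its left, z up, the work surface at z = 0. Lengths are in m, angles in degrees, forces in N, time in s.
With the tool pointing down it reaches from about 0.375 to 0.9 m from the base axis. Payload 3.1 kg.
Tool frame: the origin (TCP) lies on the centre line of the jaws, within the pads' length; the fingertips stand 14 mm ahead of it and the grasp point (between the pads) lies 5 mm behind it (bot.tips_ahead is the distance from the TCP to the fingertips, in m); z points along the fingers, y is the line along which they close (so a half turn about z gives the same grasp; the last joint's range is limited). The gripper opens to 87 mm and grips with 3 to 60 N. Pads are 19 mm wide; open, the fingers measure 117 mm over their backs; the gripper's body (75 mm by 190 mm) begins 51 mm behind the grasp point.
Start: joints at [-86.603, 30.224, 82.088, -0, 67.689, -10.227], TCP at [0.147, -0.607, 0.237] pointing down, gripper open.
Joint ranges: [-176.69, 176.69], [-43.24, 126.21], [12.49, 139.97], [-82, 262], [0, 151.66], [-163.58, 163.58]. Speed limits (degrees/s): [159.86, 159.86, 180, 180, 180, 180].

INTERFACE

Orientations are given as a 3x3 rotation matrix whose columns are the frame's x, y, z axes.
In Python, from rig import bot gives the robot as it stands.
- The arm moves only by the tool play_rows, never from a script. Its argument "moves" is a list that holds one entry, the list of rows, each a list of 6 numbers: the shift along the tool's x, y, z in mm, then the turn, a rotation vector about the tool's x, y, z in rad. A call has 1 to 5 rows; each row shifts and turns the commanded pose from where the row before left it, along the tool's axes as they then stand; what a row does not reach is not made up. A row lasts 1/10 s, in which the tool goes at most 50 mm and 8.59 degrees, less where a joint would pass 70% of its speed; a pose out of reach is approached as far as the arm can. A call with a gripper value outside its range is refused whole. "fingers" is the opening, from -1 (shut) to 1 (fully open), set as the call begins (left out, the last holds). The fingers move at their own pace and stop on an object; the grip force is fixed at half the most. Time passes only in rows, so rows that do not move let the fingers close. It gives the time, the measured TCP pose, the force, the opening and the grip force at its end, in the units of the state.
- bot.read_state(): the state, without advancing time (a new reading comes with each control period).
- bot.capture(name): name is "scene" or "side" or "wrist"; returns a dict with "image" (400x640x3 uint8, blue, green, red), "fx", "fy", "cx", "cy" (pixels), "R" (3x3) and "t" (3): a world point X has camera coordinates R X + t. Camera axes: x right, y down, z forward; pixel columns grow to the right and rows downward; lengths in m; the calibration is good to about 2 mm. A picture is of the moment at which its call begins. There is no depth.
- bot.hand_in(): hands the job in; it is judged then, once.
Trained networks look in a picture, given as the dict that the camera call returned (one of the last four; its "shot" number tells which), for a name from the list of things; names that differ only in an ending like _2 or _b are one class to them, and where a whole thing is asked for, a point or a joint stands for the part that bears it (a point fixed in the world has none). Each returns a list of dicts, best first, with "confidence" (0 to 1); they miss things now and then, are a little off and sometimes report something else, mostly with a low value. They report only what shows in the picture. A call takes as long as a camera call.
- bot.search_frame(picture, query): "centre" ([column, row] in pixels, amid what is visible of it).
- bot.silhouettes(picture, query): "pixels" (400x640 bool, what is visible of it) and "centre" ([column, row] in pixels, amid what is visible of it).
- bot.pinpoint(picture, query): "centre" ([column, row] in pixels: a listed point, or the origin of a listed thing).
The state is a dict: "time_s": time; "joint_positions": joint angles; "qvel": joint speeds; "tau": joint torques, N m; "position": TCP position; "tcp_rot": TCP orientation; "force": force on the tool from outside, world axes, zero at the start; "moment": the same for the moment, N m; "opening": opening from 0.0 (shut) to 1.0 (fully open); "grasp_force": force on a finger pad.
Only numpy, scipy, OpenCV 4.12 (cv2) and the standard library are available. Lean on these libraries where they do the work, as an engineer would, in place of code of your own. Each camera call takes 0.05 s, during which the arm holds its last target. There are 200 camera calls.

TASK

Get the flat-edged dial blank ready for drilling: turn it where it lies in the jig (its upright pin is there to push it round by), without lifting it out, until its flat is square to the alignment bar, then push the bar fully home so that it lies flush on the flat. The bar must not be used to shove the disc round. Last, swing the keeper fully round over the disc's rim, and leave the loose things lying about where they are.

Things in the scene. Friction and masses are not known exactly. Their poses are not given: they have to be found in the camera images.
- jig: aluminium plate, 160 x 140 x 14 mm, fixed to the bench. Origin on its underside (bench top), straight below the disc's turning axis; the plate reaches from -95 to 65 mm in x and -78 to 62 mm in y of the origin. z is up. The alignment bar stands on its -x side, the keeper on its -y side. Yaw is within 0.45 rad of the robot's x.
- dial_blank: loose brass disc, 84 mm across, 8 mm thick, 0.33 kg, with a flat cut on one edge (49 mm long). Turns on a 20 mm stub in the plate's bush (0.5 mm play); stays where left; oiled: about 1 N at the pin turns it. Origin: centre of its underside, 14 mm above the jig's. The flat faces its -x, the pin stands on its +x. Square when its x points along the jig's x; starts 65 to 180 degrees off, either way.
- flat_mid (a point): middle of the flat's face, 34 mm from the disc's centre, half way up the edge
- pin (a point): point on the axis of the disc's upright round pin (9 mm across, 30 mm tall, from 22 to 52 mm above the jig's underside, 30 mm from the disc's centre, opposite the flat), 15 mm below the pin's top
- bar (a joint): travel of the steel alignment bar in m towards the disc (jig's +x): starts at 0 to 0.006 (open), lies flush on a squared flat at 0.024; the disc's round edge stops it at 0.016. Slides with about 1.5 N, needs about 10 N to square the disc's last few degrees (it jams on a disc 12 or more degrees off), and stays where left. 14 mm thick, 80 mm wide, top 26 mm above the jig's underside.
- bar_face (a point): middle of the bar's flat face that meets the disc
- bar_knob (a point): point on the axis of the round upright knob on the middle of the bar (14 mm across, from 26 to 52 mm above the jig's underside), 8 mm below its top. Push or pinch it here; its axis is 7 mm behind the bar's face. At bar travel 0 it is at x = -65 mm, y = 0 in the jig's frame.
- keeper (a joint): angle of the keeper in rad: starts at 0 to 0.35 (parked beside the disc, pointing along the jig's +x), grows anticlockwise seen from above to its stop at 1.571, pointing along the jig's +y with its tip 2.5 mm above the disc's rim. About 1 N at the knob turns it; it stays where left.
- keeper_pivot (a point): top of the keeper's upright pivot axis, fixed on the jig, 30 mm above the jig's underside; at x = -5, y = -66 mm in the jig's frame
- keeper_knob (a point): point on the axis of the round upright knob on the keeper's free end (12 mm across, from 30 to 50 mm above the jig's underside, 38 mm from the pivot axis), 8 mm below its top
- movement: bystander: watch movement in its ring holder, 34 x 34 x 12 mm; origin under its centre. Leave alone.
- loupe: bystander: black eye loupe, 35 x 35 x 31 mm; origin under its centre. Leave alone.
- oil_cup: bystander: small white cup with a thin stick, 28 x 28 x 58 mm; origin under its centre. Leave alone.
- tweezers: bystander: short dark tweezers lying flat, 75 x 10 x 10 mm; origin under its centre. Leave alone.
- bench_lamp: fixed bench lamp, not part of the work: a big round shade, about 250 mm across, hanging over the bench left of the jig. Origin: centre of the shade's underside, 0.17 m above the bench. Keep the arm and gripper clear of it; a tall board with a brush hung on it, on the bench's right, also stands in the way (the brush at x = 0.60, y = -0.02).

How it is judged:
By the outcome, as a careful person would: the job done as asked, in the order asked, and still so for the second after the job is handed in, with the robot touching nothing.
It also fails if it takes over 64 s, if anything falls off the work surface, if the arm or the gripper's body presses on something with over 40 N, if the wrist force passes 120 N, or if a joint passes its speed limit or range.

## Working session

There is one attempt and no reset: what is moved stays moved. The work goes in short steps, Python scripts to look and compute and a tool call to move; the robot and the scene stay as the last step left them, time stands still between calls to the robot, and variables do not carry over. Pictures are saved under pics/ and viewed, at most 10 in all, crops included, and the job is handed in when it is done.

Besides the shell and the picture viewer there is one more tool, called after "Request:" as name([rows], argument=value, ...), one row to a line, values as JSON. play_rows: Moves the arm, as the interface text tells. Its arguments: {"type":"object","properties":{"moves":{"type":"array","items":{"type":"array","items":{"type":"array","items":{"type":"number"}}}},"fingers":{"type":"number"}},"required":["moves"]}

```bash
ls; mkdir -p pics
cat > h.py <<'E'
import numpy as np, cv2
from rig import bot
def ray(c,px):
    d=np.array([(px[0]-c['cx'])/c['fx'],(px[1]-c['cy'])/c['fy'],1.0])
    R=np.array(c['R']);t=np.array(c['t'])
    return -R.T@t, R.T@d
def atz(c,px,z):
    o,d=ray(c,px); return o+d*(z-o[2])/d[2]
E
python3 - <<'E'
from h import *
Z=dict(flat_mid=.018,pin=.037,bar_face=.02,bar_knob=.044,keeper_pivot=.03,keeper_knob=.042,dial_blank=.014,jig=0,bench_lamp=.17,movement=0,loupe=0,oil_cup=0,tweezers=0)
for n in ["scene","side"]:
    c=bot.capture(n); cv2.imwrite(f'pics/{n}0.png',c['image'])
    print(n,'cam',ray(c,(320,200))[0].round(3))
    for q,z in Z.items():
        r=bot.pinpoint(c,q)[:2]
        print(q,[(np.round(x['centre']).tolist(),round(x['confidence'],2),atz(c,x['centre'],z).round(4).tolist()) for x in r])
E
```

```text
pics
scene cam [-0.172  0.782  1.146]
flat_mid [([337.0, 198.0], 0.59, [0.5398, 0.2059, 0.018])]
pin [([362.0, 190.0], 0.75, [0.5087, 0.1363, 0.037]), ([362.0, 205.0], 0.45, [0.4636, 0.1718, 0.037])]
bar_face [([363.0, 205.0], 0.44, [0.4741, 0.1596, 0.02])]
bar_knob [([364.0, 204.0], 0.45, [0.4603, 0.1684, 0.044])]
keeper_pivot [([363.0, 183.0], 0.7, [0.5357, 0.1108, 0.03]), ([361.0, 205.0], 0.65, [0.469, 0.1699, 0.03])]
keeper_knob [([347.0, 176.0], 0.53, [0.5755, 0.1397, 0.042])]
dial_blank [([350.0, 197.0], 0.61, [0.521, 0.1687, 0.014]), ([331.0, 261.0], 0.4, [0.3744, 0.3493, 0.014])]
jig [([345.0, 202.0], 0.66, [0.5268, 0.1849, 0.0])]
bench_lamp []
movement []
loupe []
oil_cup [([351.0, 148.0], 0.61, [0.6993, 0.027, 0.0]), ([363.0, 204.0], 0.44, [0.4885, 0.1446, 0.0])]
tweezers [([403.0, 215.0], 0.57, [0.3836, 0.075, 0.0])]
side cam [-0.253  0.611  0.718]
flat_mid []
pin [([365.0, 216.0], 0.95, [0.5239, 0.1436, 0.037])]
bar_face [([369.0, 238.0], 0.58, [0.4596, 0.1657, 0.02])]
bar_knob [([372.0, 227.0], 0.8, [0.4719, 0.1531, 0.044])]
keeper_pivot [([372.0, 214.0], 0.92, [0.5339, 0.1168, 0.03])]
keeper_knob [([363.0, 204.0], 0.63, [0.5675, 0.1276, 0.042]), ([366.0, 235.0], 0.47, [0.4513, 0.1796, 0.042])]
dial_blank [([355.0, 225.0], 0.82, [0.5251, 0.1715, 0.014])]
jig [([354.0, 228.0], 0.9, [0.5328, 0.1708, 0.0])]
bench_lamp []
movement [([317.0, 282.0], 0.51, [0.3901, 0.3349, -0.0])]
loupe [([267.0, 213.0], 0.51, [0.6803, 0.3613, 0.0])]
oil_cup [([374.0, 216.0], 0.62, [0.5564, 0.0974, 0.0]), ([373.0, 189.0], 0.57, [0.6781, 0.0324, 0.0])]
tweezers [([418.0, 256.0], 0.5, [0.3751, 0.0753, 0.0])]
```

View pics/scene0.png

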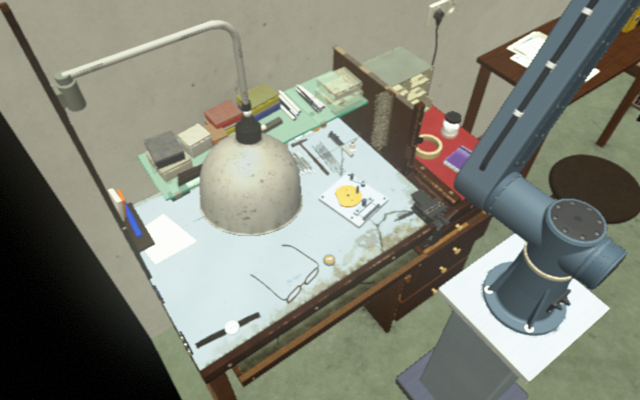

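View pics/side0.png

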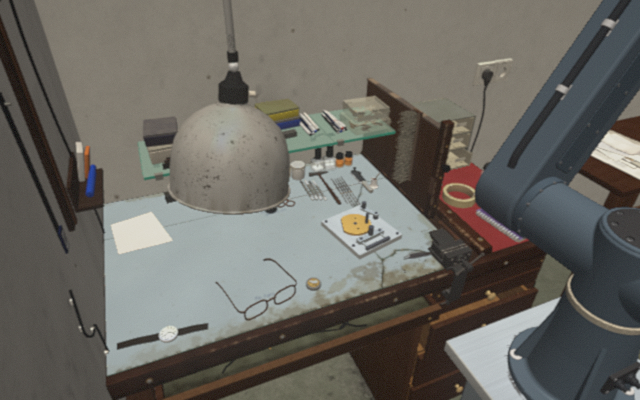

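The jig shows small: around (355,225) in side and (352,198) in scene. The lamp shade sits left at about (230,190) in side, and the board's near top corner is at about (447,122) in side and (418,108) in scene. I'll triangulate the obstacles and zoom in.

Run:
```python
from h import *
a=bot.capture("scene");b=bot.capture("side")
def tri(p,q):
    A=[];B=[]
    for c,x in((a,p),(b,q)):
        o,d=ray(c,x);d/=np.linalg.norm(d);M=np.eye(3)-np.outer(d,d);A.append(M);B.append(M@o)
    return np.linalg.solve(sum(A),sum(B)).round(3)
print('board top near',tri((418,108),(447,122)),'far top',tri((337,48),(370,82)))
print('lamp',[atz(b,p,.17).round(3) for p in((170,190),(290,190),(230,212))],[atz(a,p,.17).round(3) for p in((201,200),(301,200),(250,234))])
print('board base side', atz(b,(432,235),0).round(3), atz(b,(380,165),0).round(3))
i1=cv2.resize(b['image'][150:270,300:460],None,fx=5,fy=5,interpolation=cv2.INTER_CUBIC)
cv2.imwrite('pics/z1.png',i1)
print(bot.read_state()['tcp_rot'])
```

```text
board top near [ 0.496 -0.033  0.284] far top [ 0.901 -0.057  0.242]
lamp [array([0.621, 0.597, 0.17 ]), array([0.522, 0.348, 0.17 ]), array([0.491, 0.492, 0.17 ])] [array([0.645, 0.576, 0.17 ]), array([0.493, 0.363, 0.17 ]), array([0.478, 0.526, 0.17 ])]
board base side [ 0.43  -0.005  0.   ] [ 0.793 -0.056  0.   ]
[[ 9.71865113e-01  2.35538110e-01 -1.24811278e-05]
 [ 2.35538110e-01 -9.71865113e-01  1.40162596e-05]
 [-8.82860941e-06 -1.65616950e-05 -1.00000000e+00]]
```

View pics/z1.png

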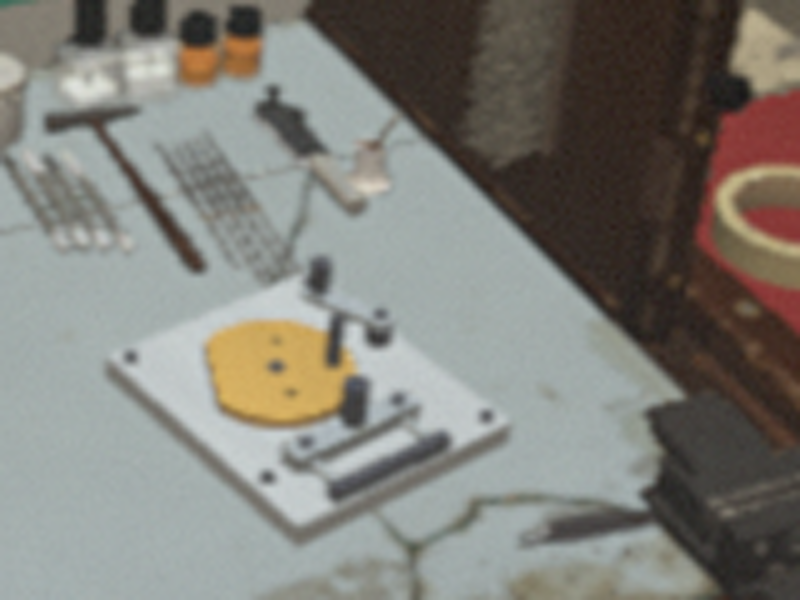

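The crop shows the pin at the disc's keeper side, near (335,340). The flat faces left at about (215,350), the bar is nearest the robot at about (350,435), and the keeper is parked at the right. I'll move over first, going high and staying near the base around the board's end.

Request:
play_rows([
  [[26, -30, -14, 0, 0, 0], [26, -30, -14, 0, 0, 0], [26, -30, -14, 0, 0, 0], [26, -30, -14, 0, 0, 0], [26, -30, -14, 0, 0, 0]],
], fingers=1)

```text
time_s: 2.0
position: [0.2388, -0.4295, 0.3071]
tcp_rot: [[0.972, 0.235, 0.0], [0.235, -0.972, -0.0], [0.0, 0.0, -1.0]]
force: [0.5, -0.5, 0.2]
opening: 1.002
grasp_force: 0.0
```

Request:
play_rows([
  [[26, -30, -14, 0, 0, 0], [26, -30, -14, 0, 0, 0], [26, -30, -14, 0, 0, 0], [26, -30, -14, 0, 0, 0], [26, -30, -14, 0, 0, 0]],
])

```text
time_s: 2.5
position: [0.3297, -0.253, 0.3773]
tcp_rot: [[0.972, 0.235, 0.001], [0.235, -0.972, -0.0], [0.0, 0.001, -1.0]]
force: [0.6, -0.2, -0.9]
opening: 1.004
grasp_force: 0.0
```

Request:
play_rows([
  [[23, -39, 0, 0, 0, 0], [23, -39, 0, 0, 0, 0], [23, -39, 0, 0, 0, 0], [23, -39, 0, 0, 0, 0], [23, -39, 0, 0, 0, 0]],
])

```text
time_s: 3.0
position: [0.3952, -0.0362, 0.3769]
tcp_rot: [[0.972, 0.235, 0.001], [0.235, -0.972, -0.0], [0.001, 0.001, -1.0]]
force: [0.7, 0.1, -0.8]
opening: 1.0
grasp_force: 0.0
```

Request:
play_rows([
  [[30, -33, 5, 0, 0, 0], [30, -33, 10, 0, 0, 0], [30, -33, 15, 0, 0, 0], [30, -33, 25, 0, 0, 0], [28, -33, 25, 0, 0, 0]],
])

```text
time_s: 3.5
position: [0.5007, 0.1583, 0.2969]
tcp_rot: [[0.972, 0.236, 0.002], [0.236, -0.972, -0.0], [0.002, 0.001, -1.0]]
force: [1.0, -0.5, -0.1]
opening: 1.003
grasp_force: 0.0
```

```bash
cat > look.py <<'E'
from h import *
import sys
from scipy.optimize import least_squares
Z=dict(flat_mid=.018,pin=.037,bar_face=.02,bar_knob=.044,keeper_pivot=.03,keeper_knob=.042,dial_blank=.014,jig=0)
c=bot.capture("wrist"); cv2.imwrite(f'pics/{sys.argv[1]}.png',c['image'])
P={}
for q,z in Z.items():
    r=bot.pinpoint(c,q)[:1]
    if r:
        P[q]=atz(c,r[0]['centre'],z)[:2]; print(q,np.round(r[0]['centre']),round(r[0]['confidence'],2),(P[q]*1000).round(1))
s=bot.read_state(); print('tcp',np.array(s['position']).round(4),s['time_s'],np.round(s['force'],1))
E
python3 look.py w1
```

```text
flat_mid [281. 127.] 0.59 [543.3 207.4]
pin [331. 158.] 0.68 [522.7 139.9]
bar_face [303. 188.] 0.85 [475.5 163.1]
bar_knob [303. 200.] 0.62 [465.4 160.1]
keeper_pivot [360. 149.] 0.96 [540.7 107.3]
keeper_knob [356. 119.] 0.76 [573.3 123.1]
dial_blank [303. 144.] 0.8 [529.5 175.8]
tcp [0.4997 0.1552 0.2984] 3.95 [0.5 0.7 0.6]
```

View pics/w1.png

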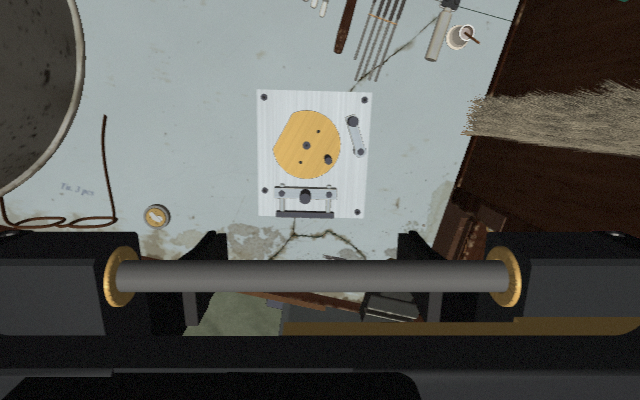

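The wrist view shows the plate, with the disc centre at (307,145) and the pin base near (327,162). The flat is at the upper left around (284,127), the bar knob at (304,196), the keeper pivot at (360,150) and the keeper knob at (354,120). Tool and jig yaw agree at about 13.6°, and the pin is at roughly -125° in the jig frame. I'll drop lower for a closer look.

Request:
play_rows([
  [[3, 0, 28, 0, 0, 0], [3, 0, 28, 0, 0, 0], [3, 0, 28, 0, 0, 0], [3, 0, 28, 0, 0, 0], [0, 0, 10, 0, 0, 0]],
], fingers=-0.6)

```text
time_s: 4.45
position: [0.5103, 0.1581, 0.1737]
tcp_rot: [[0.972, 0.234, -0.003], [0.234, -0.972, -0.0], [-0.003, -0.0, -1.0]]
force: [-0.5, 0.9, -0.1]
opening: 0.629
grasp_force: 0.0
```

```bash
python3 look.py w2; python3 -c "
from h import *
print(np.round(bot.read_state()['joint_positions'],1),bot.read_state()['opening'])
c=bot.capture('wrist');print(ray(c,(320,200)))"
```

```text
flat_mid [270. 142.] 0.97 [544.1 204.2]
pin [334. 186.] 0.98 [522.7 141.6]
bar_face [300. 223.] 0.57 [478.1 161.3]
bar_knob [298. 243.] 0.61 [467.8 160.5]
keeper_pivot [377. 176.] 0.72 [538.6 106.2]
keeper_knob [368. 138.] 0.56 [569.2 125.1]
dial_blank [302. 167.] 0.79 [528.9 171.4]
tcp [0.5119 0.1593 0.1763] 4.9 [ 0.2  0.3 -0.3]
[ 5.3 28.1 98.4  0.  53.3 81.7] 0.2412403657466941
(array([0.58010195, 0.17569921, 0.32401903]), array([-0.23753217, -0.08268759, -0.96814825]))
```

View pics/w2.png

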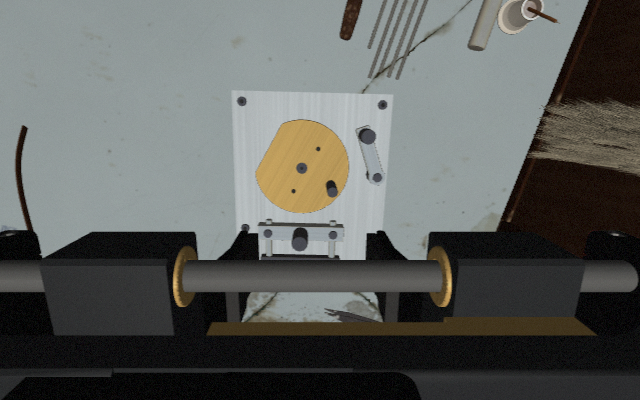

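The close view shows the disc centre at (302,168), the pin from its top at (331,184) to its base at (332,194), and the flat's ends at about (258,163) and (281,123). The plate corners are at (232,91) and (393,95), and the bar knob top is at (300,233).

Run:
```python
from h import *
c=bot.capture("wrist")
def w(p,z): return atz(c,p,z)[:2]*1000
print('D',w((302,168),.022),'pinbase',w((332,194),.022),'pintop',w((331,184),.052))
f1,f2=w((258,163),.022),w((281,123),.022);m=(f1+f2)/2;print('flat',f1,f2,np.linalg.norm(f1-f2),m)
a,b=w((232,91),.014),w((393,95),.014);v=a-b;print('edge',np.linalg.norm(v),'yaw',np.degrees(np.arctan2(v[1],v[0]))-90)
th=np.radians(np.degrees(np.arctan2(v[1],v[0]))-90);R=np.array([[np.cos(th),-np.sin(th)],[np.sin(th),np.cos(th)]])
print('D from plate',a-R@[65,62],b-R@[65,-78])
# disc mask: centre/ellipse and flat angle
r=bot.silhouettes(c,"dial_blank")
if r:
    ys,xs=np.nonzero(r[0]['pixels']);cs,_=cv2.findContours(r[0]['pixels'].astype(np.uint8),0,1)
    k=max(cs,key=cv2.contourArea)[:,0,:]
    P=np.array([w(p,.022) for p in k])
    from scipy.optimize import least_squares
    s=least_squares(lambda q:np.hypot(*(P-q[:2]).T)-42,[529,173],loss='soft_l1',f_scale=.5).x
    rr=np.hypot(*(P-s).T);print('circle',s,r[0]['confidence'],len(P))
    an=np.degrees(np.arctan2(*(P-s).T[::-1]));q=rr<39;print('flat dir',an[q].mean(),an[q].min(),an[q].max(),rr.min())
```

```text
D [530.79799773 172.7380878 ] pinbase [513.88947805 140.62446915] pintop [528.40996889 147.00114013]
flat [525.96951832 211.95583166] [564.84101282 199.38771999] 40.85279079899625 [545.40526557 205.67177582]
edge 140.31101080417878 yaw 12.211579647267044
D from plate [530.5649288  172.86286961] [530.63071453 172.558896  ]
circle [529.1525791  172.26173067] 0.87 256
flat dir 73.6078868909356 43.26464494595776 103.70696744472015 33.705813240419985
```

Request:
play_rows([
  [[5, 17, 20, 0, 0, 0], [0, 0, 10, 0, 0, -0.122], [0, 0, 10, 0, 0, -0.122], [0, 0, 10, 0, 0, -0.122], [0, 0, 10, 0, 0, -0.122]],
], fingers=-0.5)

```text
time_s: 5.55
position: [0.5203, 0.1439, 0.1148]
tcp_rot: [[0.745, 0.667, 0.0], [0.667, -0.745, 0.0], [0.0, 0.0, -1.0]]
force: [0.0, -0.9, -0.8]
opening: 0.245
grasp_force: 0.0
```

Request:
play_rows([
  [[0, 0, 10, 0, 0, -0.122], [0, 0, 10, 0, 0, -0.122], [0, 0, 10, 0, 0, -0.122], [0, 0, 0, 0, 0, -0.122], [0, 0, 0, 0, 0, 0]],
])

```text
time_s: 6.05
position: [0.52, 0.1439, 0.0848]
tcp_rot: [[0.35, 0.937, -0.001], [0.937, -0.35, -0.0], [-0.0, -0.001, -1.0]]
force: [-0.2, 0.4, 0.2]
opening: 0.252
grasp_force: 0.0
```

```bash
python3 look.py w3; python3 -c "
from h import *
s=bot.read_state();print(np.round(s['joint_positions'],1),s['opening'],np.round(s['tcp_rot'],3))"
```

```text
flat_mid [304. 117.] 0.75 [539.9 207.2]
pin [313. 228.] 0.88 [521.9 144.1]
bar_face [239. 220.] 0.94 [476.2 160.8]
bar_knob [218. 240.] 0.59 [468.  159.5]
keeper_pivot [315. 227.] 0.5 [522.8 142.1]
keeper_knob [400. 230.] 0.89 [570.4 126.8]
dial_blank [310. 174.] 0.85 [530.3 172.5]
tcp [0.5202 0.1439 0.0853] 6.5 [-0.9  0.   0.9]
[  3.6  36.8 101.4   0.   41.7  24.1] 0.2542673103712071 [[ 0.35   0.937  0.   ]
 [ 0.937 -0.35   0.   ]
 [ 0.     0.    -1.   ]]
```

View pics/w3.png

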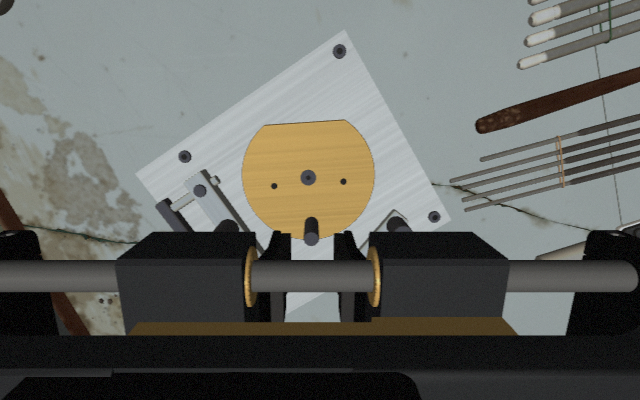

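The pin (top at 313,240) stands midway between the fingers, and the flat (268,126)–(345,120) is nearly square to the tool. I'll descend and close to cage the pin.

Request:
play_rows([
  [[0, 0, 13, 0, 0, 0], [0, 0, 12, 0, 0, 0], [0, 0, 12, 0, 0, 0], [0, 0, 0, 0, 0, 0]],
])

```text
time_s: 6.9
position: [0.5184, 0.1437, 0.0457]
tcp_rot: [[0.35, 0.937, -0.005], [0.937, -0.35, -0.0], [-0.002, -0.004, -1.0]]
force: [0.6, -0.4, -0.9]
opening: 0.248
grasp_force: 0.0
```

Request:
play_rows([
  [[0, 0, 0, 0, 0, 0], [0, 0, 0, 0, 0, 0], [0, 0, 0, 0, 0, 0]],
], fingers=-0.74)

```text
time_s: 7.2
position: [0.5205, 0.1439, 0.0485]
tcp_rot: [[0.349, 0.937, 0.001], [0.937, -0.349, 0.0], [0.0, 0.001, -1.0]]
force: [-0.8, 0.2, -0.1]
opening: 0.143
grasp_force: 0.0
```

Request:
play_rows([
  [[0.17, 3.2, 0, 0, 0, -0.1065], [0.17, 3.2, 0, 0, 0, -0.1065], [0.17, 3.2, 0, 0, 0, -0.1065], [0.17, 3.2, 0, 0, 0, -0.1065], [0.17, 3.2, 0, 0, 0, -0.1065]],
])

```text
time_s: 7.7
position: [0.5356, 0.1425, 0.0485]
tcp_rot: [[-0.179, 0.984, -0.0], [0.984, 0.179, 0.0], [0.0, -0.0, -1.0]]
force: [-0.9, 0.5, 0.1]
opening: 0.131
grasp_force: 0.4
```

Request:
play_rows([
  [[0.17, 3.2, 0, 0, 0, -0.1065], [0.17, 3.2, 0, 0, 0, -0.1065], [0.17, 3.2, 0, 0, 0, -0.1065], [0.17, 3.2, 0, 0, 0, -0.1065], [0.17, 3.2, 0, 0, 0, -0.1065]],
])

```text
time_s: 8.2
position: [0.5498, 0.1493, 0.0485]
tcp_rot: [[-0.654, 0.757, -0.001], [0.757, 0.654, -0.0], [0.0, -0.001, -1.0]]
force: [-0.3, 0.9, 0.2]
opening: 0.13
grasp_force: 0.4
```

```bash
python3 look.py w4
```

```text
flat_mid [308. 116.] 0.65 [506.  198.9]
pin [309. 251.] 0.89 [549.2 149.4]
bar_face [220. 136.] 0.63 [478.2 161.9]
bar_knob [187. 134.] 0.63 [470.7 158.5]
keeper_pivot [310. 118.] 0.6 [507.1 198.7]
keeper_knob [315. 307.] 0.74 [570.4 129.5]
dial_blank [309. 183.] 0.68 [529.4 172. ]
tcp [0.5503 0.1491 0.0482] 8.65 [ 0.8 -1.3  0.4]
```

Disc is following. Continuing.

Request:
play_rows([
  [[0.17, 3.2, 0, 0, 0, -0.1065], [0.17, 3.2, 0, 0, 0, -0.1065], [0.17, 3.2, 0, 0, 0, -0.1065], [0.17, 3.2, 0, 0, 0, -0.1065], [0.17, 3.2, 0, 0, 0, -0.1065]],
])

```text
time_s: 9.15
position: [0.5585, 0.1622, 0.048]
tcp_rot: [[-0.947, 0.321, -0.001], [0.321, 0.947, -0.0], [0.001, -0.001, -1.0]]
force: [-0.4, -0.2, 0.1]
opening: 0.125
grasp_force: 0.4
```

Request:
play_rows([
  [[0.17, 3.2, 0, 0, 0, -0.1065], [0.17, 3.2, 0, 0, 0, -0.1065], [0.17, 3.2, 0, 0, 0, -0.1065], [0.17, 3.2, 0, 0, 0, -0.1065], [0.17, 3.2, 0, 0, 0, -0.1065]],
])

```text
time_s: 9.65
position: [0.5598, 0.1779, 0.048]
tcp_rot: [[-0.979, -0.205, -0.001], [-0.205, 0.979, -0.0], [0.001, -0.0, -1.0]]
force: [0.0, -0.4, -0.6]
opening: 0.129
grasp_force: 0.3
```

```bash
python3 look.py w5
```

```text
flat_mid [317. 117.] 0.68 [495.6 167.1]
pin [309. 247.] 0.71 [558.1 176. ]
bar_face [312.  78.] 0.69 [477.7 160.6]
bar_knob [312.  51.] 0.85 [469.8 158.8]
keeper_pivot [181. 179.] 0.93 [538.4 106.8]
dial_blank [315. 178.] 0.91 [527.1 172.3]
tcp [0.5602 0.178  0.0481] 10.1 [ 0.1 -0.8 -0.6]
```

View pics/w5.png

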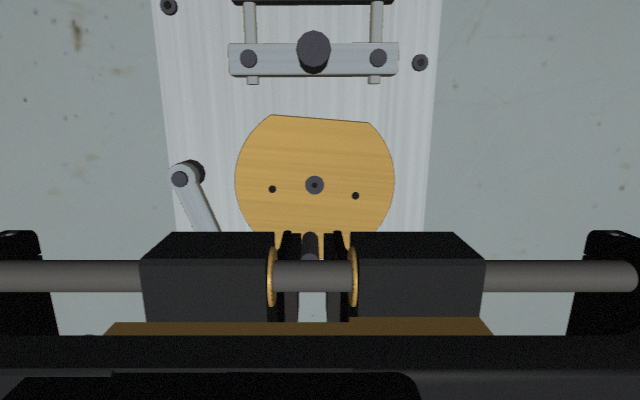

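The view shows the bar's face edge level, (229,76)–(397,77). The flat runs (270,114)–(370,124), about 5.5° short, so it needs a little more anticlockwise.

Request:
play_rows([
  [[0.1, 1.35, 0, 0, 0, -0.045], [0.1, 1.35, 0, 0, 0, -0.045], [0, 0, 0, 0, 0, 0]],
])

```text
time_s: 10.4
position: [0.5594, 0.1806, 0.0481]
tcp_rot: [[-0.958, -0.288, 0.0], [-0.288, 0.958, -0.0], [-0.0, -0.0, -1.0]]
force: [0.7, -0.3, 0.5]
opening: 0.13
grasp_force: 0.2
```

```bash
cat > ang.py <<'E'
from h import *
c=bot.capture("wrist");im=c['image'];cv2.imwrite('pics/a%d.png'%(c.get('shot',0)),im)
def w(p,z): return atz(c,p,z)[:2]*1000
def edge(mask,cols,z,last):
    pts=[]
    for x in cols:
        y=np.nonzero(mask[:,x])[0]
        if len(y): pts.append(w((x,y[-1]+.5 if last else y[0]-.5),z))
    P=np.array(pts,np.float32); vx,vy,x0,y0=cv2.fitLine(P,cv2.DIST_HUBER,0,.01,.01).ravel()
    a=np.degrees(np.arctan2(vy,vx))%180
    res=np.abs((P-[x0,y0])@[-vy,vx]); print('line dir-90',round(a-90,2),'at',(x0,y0),'res',res.mean().round(2),len(P))
    return a
hsv=cv2.cvtColor(im,cv2.COLOR_BGR2HSV)
brass=((hsv[...,0]>12)&(hsv[...,0]<30)&(hsv[...,1]>100)&(hsv[...,2]>120)); brass[215:]=False
brass=cv2.morphologyEx(brass.astype(np.uint8),cv2.MORPH_OPEN,np.ones((3,3)))
edge(brass,range(282,362),.022,False)
b=bot.silhouettes(c,"bar")
if b: edge(b[0]['pixels'],[*range(235,245),*range(262,295),*range(332,364),*range(385,393)],.026,True)
# small holes: dark blobs within disc
g=cv2.cvtColor(im,cv2.COLOR_BGR2GRAY)
n,l,s,cen=cv2.connectedComponentsWithStats(((g<90)&(np.indices(g.shape)[0]<215)&(np.indices(g.shape)[0]>150)).astype(np.uint8))
for i in range(1,n):
    if 15<s[i,4]<500: print('blob',cen[i].round(1),s[i,4],w(cen[i],.022).round(1))
s=bot.read_state();print(np.round(s['position'],4),np.round(s['tcp_rot'],3)[:2,:2].tolist(),s['opening'],np.round(s['force'],1),s['time_s'])
E
python3 ang.py
```

```text
line dir-90 11.65 at (np.float32(495.93073), np.float32(166.1568)) res 0.12 80
line dir-90 11.49 at (np.float32(477.17505), np.float32(162.98923)) res 0.23 79
blob [199.4 167.9] 312 [538.1 113.1]
blob [179.9 166.8] 207 [540.4 103.4]
blob [314.6 183.6] 258 [529.  172.5]
blob [272.  187.5] 42 [537.3 151.7]
blob [355.3 194.9] 41 [528.6 194.8]
[0.5594 0.1806 0.0481] [[-0.958, -0.287], [-0.287, 0.958]] 0.13034384875950933 [-0.3 -0.1 -0.5] 10.5
```

Disc flat at 11.65° against the bar at 11.49°: square. I'll open, lift clear, and go behind the bar knob with the fingers shut.

Request:
play_rows([
  [[0, 0, 0, 0, 0, 0], [0, 0, 0, 0, 0, 0], [0, 0, -15, 0, 0, 0], [0, 0, -25, 0, 0, 0], [0, 0, 0, 0, 0, 0]],
], fingers=-0.55)

```text
time_s: 11.0
position: [0.5619, 0.1811, 0.0918]
tcp_rot: [[-0.958, -0.288, 0.007], [-0.288, 0.958, 0.001], [-0.007, -0.001, -1.0]]
force: [0.8, 0.4, 0.3]
opening: 0.226
grasp_force: 0.0
```

Request:
play_rows([
  [[39, 2.7, 0, 0, 0, 0], [39, 2.7, 0, 0, 0, 0], [40, 2.7, 0, 0, 0, 0], [0, 0, 0, 0, 0, 0.085], [0, 0, 0, 0, 0, 0]],
], fingers=-1)

```text
time_s: 11.5
position: [0.443, 0.1544, 0.0885]
tcp_rot: [[-0.979, -0.206, -0.0], [-0.206, 0.979, 0.0], [0.0, 0.0, -1.0]]
force: [0.2, 0.0, 0.3]
opening: 0.008
grasp_force: 0.0
```

```bash
python3 look.py w6
python3 - <<'E'
from h import *
a=bot.capture("side");b=bot.capture("wrist")
A=np.zeros((480,640,3),np.uint8)
A=np.hstack([cv2.resize(a['image'][170:260,310:430],(400,300)),cv2.resize(b['image'],(400,250))[:250] if 0 else cv2.resize(b['image'],(400,300))])
cv2.imwrite('pics/m6.png',A)
for q,z in dict(pin=.037,bar_knob=.044).items():
    print(q,[(atz(a,r['centre'],z)[:2]*1000).round(1) for r in bot.pinpoint(a,q)[:1]])
E
```

```text
flat_mid [313. 284.] 0.43 [492.6 165.2]
bar_face [308. 262.] 0.57 [475.3 158.2]
bar_knob [309. 265.] 0.6 [466.6 157.3]
keeper_pivot [219.  98.] 0.18 [380.1  85.5]
dial_blank [313. 327.] 0.62 [529.5 173.2]
tcp [0.4444 0.1545 0.088 ] 11.95 [0.6 0.1 0.1]
pin [array([562.6, 173.4])]
bar_knob [array([461.5, 156.8])]
```

View pics/m6.png

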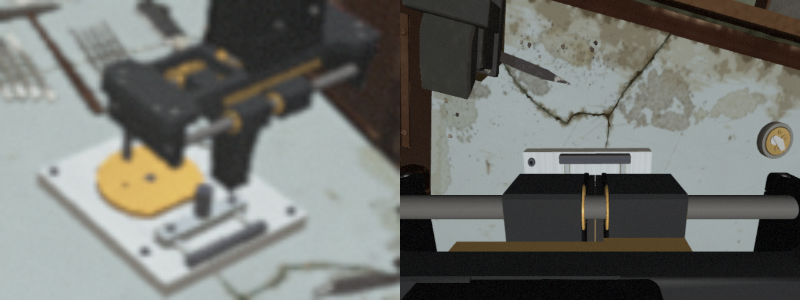

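The gripper is shut just behind the bar knob (in the left half, fingers at about (235,160), knob at (205,200)), and the disc's pin is on the far side. I'll descend and push.

Request:
play_rows([
  [[0, 0, 12, 0, 0, 0], [0, 0, 12, 0, 0, 0], [0, 0, 6, 0, 0, 0], [0, 0, 5, 0, 0, 0], [0, 0, 0, 0, 0, 0]],
])

```text
time_s: 12.65
position: [0.4437, 0.1544, 0.0526]
tcp_rot: [[-0.979, -0.206, -0.001], [-0.206, 0.979, -0.0], [0.001, 0.0, -1.0]]
force: [-0.4, 0.1, -1.1]
opening: 0.005
grasp_force: 0.0
```

Request:
play_rows([
  [[-5, 0, 0, 0, 0, 0], [-5, 0, 0, 0, 0, 0], [-4, 0, 0, 0, 0, 0], [-3, 0, 0, 0, 0, 0], [0, 0, 0, 0, 0, 0]],
])

```text
time_s: 13.15
position: [0.4614, 0.1581, 0.0533]
tcp_rot: [[-0.979, -0.206, 0.001], [-0.206, 0.979, 0.0], [-0.001, -0.0, -1.0]]
force: [-1.1, 0.1, 0.1]
opening: 0.005
grasp_force: 0.1
```

Request:
play_rows([
  [[-3, 0, 0, 0, 0, 0], [-3, 0, 0, 0, 0, 0], [-3, 0, 0, 0, 0, 0], [0, 0, 0, 0, 0, 0]],
])

```text
time_s: 13.55
position: [0.4702, 0.16, 0.0531]
tcp_rot: [[-0.979, -0.206, 0.001], [-0.206, 0.979, 0.0], [-0.001, -0.0, -1.0]]
force: [-0.9, 0.2, -0.3]
opening: -0.001
grasp_force: 0.1
```

Request:
play_rows([
  [[-1, 0, 0, 0, 0, 0], [-1, 0, 0, 0, 0, 0], [0, 0, 0, 0, 0, 0]],
])

```text
time_s: 13.85
position: [0.4714, 0.1602, 0.0531]
tcp_rot: [[-0.979, -0.206, 0.0], [-0.206, 0.979, -0.0], [-0.0, -0.0, -1.0]]
force: [-1.2, -0.6, 0.3]
opening: 0.006
grasp_force: 0.6
```

Request:
play_rows([
  [[-1, 0, 0, 0, 0, 0], [0, 0, 0, 0, 0, 0]],
])

```text
time_s: 14.05
position: [0.4719, 0.1603, 0.0531]
tcp_rot: [[-0.979, -0.206, -0.001], [-0.206, 0.979, -0.0], [0.001, 0.0, -1.0]]
force: [-1.7, -0.5, 2.5]
opening: 0.011
grasp_force: 1.2
```

Request:
play_rows([
  [[-1, 0, 0, 0, 0, 0], [0, 0, 0, 0, 0, 0]],
])

```text
time_s: 14.25
position: [0.4721, 0.1604, 0.053]
tcp_rot: [[-0.979, -0.206, -0.003], [-0.206, 0.979, -0.0], [0.003, 0.0, -1.0]]
force: [-3.9, -2.1, 3.5]
opening: 0.005
grasp_force: 2.3
```

```bash
python3 look.py w7
```

```text
dial_blank [198.  34.] 0.61 [380.5  82.3]
jig [314. 306.] 0.82 [527.6 173. ]
tcp [0.4721 0.1604 0.053 ] 14.7 [-5.4 -0.8  3.2]
```

Request:
play_rows([
  [[-1.5, 0, 0, 0, 0, 0], [0, 0, 0, 0, 0, 0]],
])

```text
time_s: 14.9
position: [0.4723, 0.1605, 0.0529]
tcp_rot: [[-0.979, -0.206, -0.005], [-0.206, 0.979, -0.001], [0.006, 0.0, -1.0]]
force: [-7.1, -3.0, 5.0]
opening: 0.004
grasp_force: 3.5
```

Request:
play_rows([
  [[-1.5, 0, 0, 0, 0, 0], [0, 0, 0, 0, 0, 0], [0, 0, 0, 0, 0, 0]],
])

```text
time_s: 15.2
position: [0.4723, 0.1606, 0.0528]
tcp_rot: [[-0.978, -0.206, -0.008], [-0.206, 0.978, -0.001], [0.008, 0.0, -1.0]]
force: [-8.6, -4.1, 5.9]
opening: 0.006
grasp_force: 4.4
```

Request:
play_rows([
  [[-1.5, 0, 0, 0, 0, 0], [-1, 0, 0, 0, 0, 0], [0, 0, 0, 0, 0, 0]],
])

```text
time_s: 15.5
position: [0.4725, 0.1607, 0.0527]
tcp_rot: [[-0.978, -0.207, -0.013], [-0.207, 0.978, -0.002], [0.013, 0.001, -1.0]]
force: [-11.2, -5.1, 8.6]
opening: 0.007
grasp_force: 6.0
```

Request:
play_rows([
  [[5, 0, 0, 0, 0, 0], [8, 0, 0, 0, 0, 0], [6, 0, -5, 0, 0, 0], [0, 0, -20, 0, 0, 0], [0, 0, -20, 0, 0, 0]],
])

```text
time_s: 16.0
position: [0.4609, 0.1579, 0.0987]
tcp_rot: [[-0.979, -0.206, 0.002], [-0.206, 0.979, 0.0], [-0.002, -0.0, -1.0]]
force: [0.3, 0.1, 0.2]
opening: 0.007
grasp_force: 0.0
```

Request:
play_rows([
  [[-31, 0, 0, 0, 0, 0], [-31, 0, 0, 0, 0, 0], [-31, 0, 0, 0, 0, 0], [0, 0, 0, 0, 0, 0], [0, 0, 0, 0, 0, 0]],
])

```text
time_s: 16.5
position: [0.5519, 0.1771, 0.0983]
tcp_rot: [[-0.979, -0.206, 0.002], [-0.206, 0.979, 0.0], [-0.002, -0.0, -1.0]]
force: [-0.8, -0.2, 0.0]
opening: 0.006
grasp_force: 0.0
```

```bash
python3 look.py w8
```

```text
flat_mid [310. 126.] 0.84 [495.  163.9]
pin [315. 226.] 0.64 [555.6 179.3]
bar_face [310. 129.] 0.85 [496.8 163.9]
bar_knob [312. 120.] 0.73 [490.3 163.8]
keeper_pivot [209. 175.] 0.93 [537.9 106. ]
keeper_knob [231. 233.] 0.93 [569.4 127.7]
dial_blank [313. 178.] 0.7 [529.3 172.7]
tcp [0.5509 0.1769 0.0982] 16.95 [-0.  -0.7  0.1]
```

View pics/w8.png

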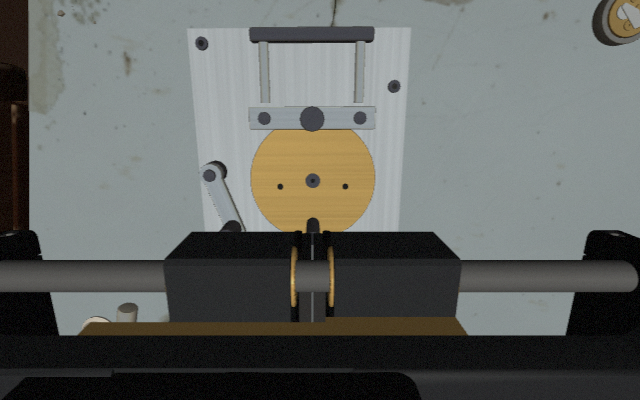

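The bar lies flush on the flat: bar face edge at (249–376,129), disc's small holes level at (280,186) and (345,186). The keeper pivot is at (210,174) and its knob at (231,228). Now to the keeper.

Request:
play_rows([
  [[-8, -37, 0, 0, 0, 0.135], [0, 0, 0, 0, 0, 0.135], [0, 0, 0, 0, 0, 0.135], [0, 0, 0, 0, 0, 0.135], [0, 0, 0, 0, 0, 0.135]],
])

```text
time_s: 17.45
position: [0.5665, 0.1422, 0.0981]
tcp_rot: [[-0.89, 0.456, -0.0], [0.456, 0.89, 0.0], [0.0, -0.0, -1.0]]
force: [-1.2, -0.8, 0.9]
opening: 0.004
grasp_force: 0.0
```

Request:
play_rows([
  [[0, 0, 0, 0, 0, 0.135], [0, 0, 0, 0, 0, 0.135], [0, 0, 0, 0, 0, 0.135], [0, 0, 0, 0, 0, 0.12], [0, 0, 0, 0, 0, 0]],
])

```text
time_s: 17.95
position: [0.5665, 0.1424, 0.0981]
tcp_rot: [[-0.546, 0.837, -0.0], [0.837, 0.546, 0.0], [0.0, -0.0, -1.0]]
force: [-0.1, -0.1, -0.1]
opening: 0.004
grasp_force: 0.0
```

Request:
play_rows([
  [[-20, -2.6, 0, 0, 0, 0], [-18, -2.6, 0, 0, 0, 0], [0, 0, 20, 0, 0, 0], [0, 0, 20, 0, 0, 0], [0, 0, 8, 0, 0, 0]],
])

```text
time_s: 18.45
position: [0.5823, 0.1068, 0.0486]
tcp_rot: [[-0.547, 0.837, -0.003], [0.837, 0.547, -0.0], [0.001, -0.002, -1.0]]
force: [-0.1, -0.4, -1.1]
opening: 0.007
grasp_force: 0.0
```

```bash
python3 look.py w9;  python3 - <<'E'
from h import *
s=np.array(bot.read_state()['position'])[:2]*1e3; r=s-[538.2,106.5]; R=np.array(bot.read_state()['tcp_rot'])[:2,:2]
print('tool-frame pivot->tcp',R.T@r)
E
```

```text
flat_mid [229.  51.] 0.66 [496.3 166.4]
pin [354.  98.] 0.59 [558.2 179.9]
bar_face [227.  54.] 0.65 [496.8 164.9]
bar_knob [196.  35.] 0.76 [489.  164.2]
keeper_pivot [236. 200.] 0.66 [537.3 107.7]
keeper_knob [311. 210.] 0.94 [570.  126.9]
dial_blank [291.  82.] 0.63 [528.6 171.2]
tcp [0.5835 0.1079 0.0509] 18.9 [-0.4 -0.7 -0.7]
tool-frame pivot->tcp [-23.61992662  38.6794485 ]
```

Request:
play_rows([
  [[4, 0, 0, 0, 0, 0], [4, 0, 0, 0, 0, 0], [4.8, 1.6, 0, 0, 0, -0.1222], [4.8, 1.6, 0, 0, 0, -0.1222], [4.8, 1.6, 0, 0, 0, -0.1222]],
])

```text
time_s: 19.4
position: [0.5734, 0.1287, 0.0504]
tcp_rot: [[-0.814, 0.581, 0.001], [0.581, 0.814, -0.0], [-0.001, 0.0, -1.0]]
force: [0.7, -1.3, 0.6]
opening: 0.004
grasp_force: 0.7
```

Request:
play_rows([
  [[4.8, 1.6, 0, 0, 0, -0.1222], [4.8, 1.6, 0, 0, 0, -0.1222], [4.8, 1.6, 0, 0, 0, -0.1222], [4.8, 1.6, 0, 0, 0, -0.1222], [0, 0, 0, 0, 0, 0]],
])

```text
time_s: 19.9
position: [0.5583, 0.143, 0.0503]
tcp_rot: [[-0.991, 0.136, 0.0], [0.136, 0.991, 0.0], [-0.0, 0.0, -1.0]]
force: [0.8, -0.0, 0.4]
opening: 0.001
grasp_force: 0.0
```

```bash
python3 look.py w10;  python3 - <<'E'
from h import *
s=np.array(bot.read_state()['position'])[:2]*1e3; r=s-[538.2,106.5]; R=np.array(bot.read_state()['tcp_rot'])[:2,:2]
print('tool-frame pivot->tcp',R.T@r, np.degrees(np.arctan2(R[1,0],R[0,0])))
E
```

```text
flat_mid [336. 116.] 0.9 [495.2 164.3]
pin [383. 240.] 0.92 [558.3 179.6]
bar_knob [336. 106.] 0.79 [490.2 163.1]
keeper_pivot [235. 215.] 0.57 [536.8 105.9]
keeper_knob [312. 224.] 0.68 [543.5 145.2]
dial_blank [357. 180.] 0.77 [530.7 171.9]
tcp [0.5586 0.1422 0.05  ] 20.35 [ 0.4 -0.4  0.2]
tool-frame pivot->tcp [-15.25064645  38.20467554] 172.08565038870026
```

Request:
play_rows([
  [[4.5, 1.5, 0, 0, 0, -0.116], [4.5, 1.5, 0, 0, 0, -0.116], [4.5, 1.5, 0, 0, 0, -0.11], [0, 0, 0, 0, 0, 0]],
])

```text
time_s: 20.75
position: [0.5451, 0.1473, 0.0502]
tcp_rot: [[-0.979, -0.203, 0.0], [-0.203, 0.979, 0.0], [-0.0, 0.0, -1.0]]
force: [-0.1, -0.2, -0.2]
opening: 0.008
grasp_force: 0.0
```

Request:
play_rows([
  [[1, 0, 0, 0, 0, 0], [1, 0, 0, 0, 0, 0], [0, 0, 0, 0, 0, 0]],
])

```text
time_s: 21.05
position: [0.5439, 0.1468, 0.0502]
tcp_rot: [[-0.979, -0.202, 0.001], [-0.202, 0.979, 0.0], [-0.001, 0.0, -1.0]]
force: [0.6, 1.4, 0.5]
opening: 0.003
grasp_force: 0.8
```

Request:
play_rows([
  [[1, 0, 0, 0, 0, 0], [1, 0, 0, 0, 0, 0], [0, 0, 0, 0, 0, 0]],
])

```text
time_s: 21.35
position: [0.5436, 0.1467, 0.0504]
tcp_rot: [[-0.979, -0.202, 0.005], [-0.202, 0.979, 0.001], [-0.005, -0.0, -1.0]]
force: [3.9, 3.3, -2.1]
opening: 0.005
grasp_force: 2.6
```

Request:
play_rows([
  [[1, 0, 0, 0, 0, 0], [1, 0, 0, 0, 0, 0], [0, 0, 0, 0, 0, 0]],
])

```text
time_s: 21.65
position: [0.5434, 0.1466, 0.0506]
tcp_rot: [[-0.979, -0.202, 0.009], [-0.202, 0.979, 0.002], [-0.009, -0.0, -1.0]]
force: [6.8, 4.2, -4.5]
opening: 0.006
grasp_force: 3.8
```

Request:
play_rows([
  [[-5, 0, 0, 0, 0, 0], [-6, 0, 0, 0, 0, 0], [0, 0, -20, 0, 0, 0], [0, 0, -40, 0, 0, 0], [0, 0, -40, 0, 0, 0]],
])

```text
time_s: 22.15
position: [0.5483, 0.1477, 0.15]
tcp_rot: [[-0.979, -0.203, -0.006], [-0.203, 0.979, -0.001], [0.006, 0.0, -1.0]]
force: [0.0, 0.3, 0.3]
opening: 0.007
grasp_force: 0.0
```

```bash
python3 look.py w11
```

```text
flat_mid [346. 136.] 0.83 [494.3 164.7]
pin [348. 218.] 0.62 [556.6 179.2]
bar_face [347. 137.] 0.59 [494.9 165.1]
bar_knob [350. 130.] 0.56 [488.6 163.6]
keeper_pivot [262. 177.] 0.75 [538.9 105. ]
keeper_knob [311. 176.] 0.74 [528.1 142.5]
dial_blank [347. 179.] 0.96 [529.6 173.9]
tcp [0.549  0.148  0.1486] 22.6 [-0.2  0.  -0.4]
```

View pics/w11.png

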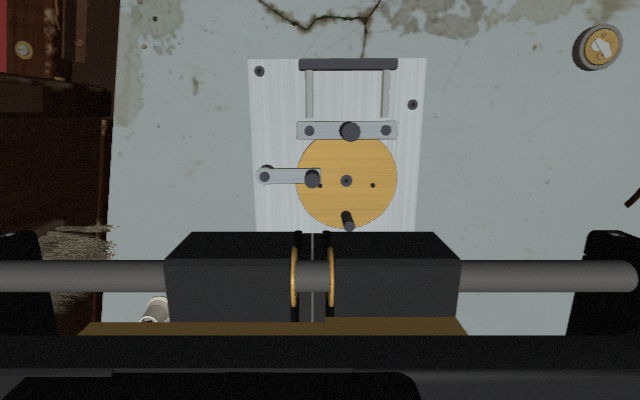

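The keeper points straight over the disc rim, pivot (264,177) to knob (312,179), at its stop. The bar is still flush at (297–397,139), and the tool is clear, so I'm handing in.

```bash
python3 -c "
from rig import bot
print(bot.hand_in())"
```

```text
the job is handed in; nothing more can be done
None
```

The job is handed in: the disc is turned square by its pin, the bar is pushed home flush on the flat, the keeper is swung to its stop over the rim, and the loose things were left alone; about 23 s was used, and no verdict was returned.

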